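# Level the specimen stage with a wedge

## Robot

A 7-joint arm with a two-finger parallel gripper is mounted at the origin on the work surface. World frame = base frame: x ahead of the robot, y to its left, z up, the work surface at z = 0. Lengths are in m, angles in rad, forces in N, time in s.
With the tool pointing down it reaches from about 0.425 to 0.825 m from the base axis. Payload 3.6 kg.
Tool frame: the origin (TCP) lies midway between the tips of the shut fingers; the grasp point (between the pads) lies 19 mm behind it (bot.tcp_to_grasp is the distance from the TCP to the grasp point, in m); z points along the fingers, y is the line along which they close (so a half turn about z gives the same grasp; the last joint's range is limited). The gripper opens to 85 mm and grips with 20 to 120 N. Pads are 22 mm wide; open, the fingers measure 114 mm over their backs; the gripper's body (76 mm by 85 mm) begins 54 mm behind the grasp point. The pads swing forward as they close: fully open they stand 13 mm farther back than shut.
Start: joints at [1.218, 0.615, -0.013, 1.423, 0.008, 1.103, -0.04], TCP at [0.208, -0.616, 0.231] pointing down, gripper open.
Joint ranges: [-3.12, 3.12], [-0.3, 2.06], [-1.34, 1.32], [0.26, 2.42], [-1.36, 4.5], [0.01, 1.98], [-2.84, 2.84]. Speed limits (rad/s): [2.79, 2.79, 3.14, 3.14, 3.14, 3.14, 3.14].

## Interface

Orientations are given as a rotation vector (axis times angle).
In Python, from workcell import readout, imaging, ticket, spotter, bot gives the robot as it stands.
- The arm moves only by the tool servo_tool, never from a script. Its arguments are lists of equal length, an entry for each row: "offset": the shift along the tool's x, y, z in cm, a list of three; "twist": the turn, a rotation vector about the tool's x, y, z in degrees, a list of three. In form: {"offset": [[tx, ty, tz], ...], "twist": [[wx, wy, wz], ...]}. A call has 1 to 12 rows; each row shifts and turns the commanded pose from where the row before left it, along the tool's axes as they then stand; what a row does not reach is not made up. A row lasts 1/10 s, in which the tool goes at most 50 mm and 8.59 degrees, less where a joint would pass 70% of its speed; a pose out of reach is approached as far as the arm can. A call is refused whole if a number of a shift passes 5 or a number of a turn 8.59, either way. A call with a gripper value outside its range is refused whole. "gripper" is the closure in counts, from 0 (fully open) to 255 (shut), set as the call begins (left out, the last holds). The fingers move at their own pace and stop on an object; "force" is the grip in N (left out, the last holds). Time passes only in rows, so rows that do not move let the fingers close. It gives the time, the measured TCP pose, the force, the opening and the grip force at its end, in the units of the state.
- readout.state(): the state, without advancing time (a new reading comes with each control period).
- imaging.get_image(name): name is "side" or "top"; returns (picture, depth): 480x640x3 uint8, blue, green, red; 480x640 float32, m along the optical axis (not along the pixel's ray), 0 where there is no reading.
- imaging.camera_info(name): a dict with "fx", "fy", "cx", "cy" (pixels), "distortion" ([k1, k2, p1, p2, k3] as OpenCV has them; the pictures are not rectified), "eye" and "attitude" of the camera in the world. Camera axes: x right, y up, looking along -z (the intrinsics and any distortion apply to the point x, -y, -z); pixel columns grow to the right and rows downward; lengths in m; the calibration is good to about 2 mm. A picture is of the moment at which its call begins. camera_info takes no time and is no camera call.
- ticket.close_job(): hands the job in; it is judged then, once.
Trained networks look in the newest picture that a camera, given by its name, has taken for a name from the list of things; names that differ only in an ending like _2 or _b are one class to them, and where a whole thing is asked for, a point or a joint stands for the part that bears it (a point fixed in the world has none). Each returns a list of dicts, best first, with "p" (0 to 1); they miss things now and then, are a little off and sometimes report something else, mostly with a low value. They report only what shows in the picture. A call takes as long as a camera call. They do not tell look-alikes from the thing itself.
- spotter.search_frame(camera, query): "bbox" ([left, top, right, bottom] in pixels, round what is visible of it).
- spotter.masks_of(camera, query): "mask" (480x640 bool, what is visible of it) and "bbox" ([left, top, right, bottom] in pixels, round what is visible of it).
- spotter.mark_of(camera, query): "point" ([column, row] in pixels: a listed point, or the origin of a listed thing).
The state is a dict: "t": time; "qpos": joint angles; "dq": joint speeds; "effort": joint torques, N m; "tcp_pos": TCP position; "ee_rot": TCP orientation; "wrist_force": force on the tool from outside, world axes, zero at the start; "torque": the same for the moment, N m; "grip_width": finger opening in m; "grasp_force": force on a finger pad.
Only numpy, scipy, OpenCV 4.12 (cv2) and the standard library are available. Lean on these libraries where they do the work, as an engineer would, in place of code of your own. Each camera call takes 0.05 s, during which the arm holds its last target. There are 200 camera calls.

## Task

The white specimen stage on the lab bench droops at its front edge. Take the orange wedge by its grip block and push it, thin toe first, under about the middle of the stage's front edge until the edge rests on the wedge's flat top and the plate with the specimen sits level, then let go; never tip the plate up well past level. Leave the thinner blue wedge where it is.

Things in the scene. Friction and masses are not known exactly. Their poses are not given: they have to be found in the camera images.
- wedge_orange_grip (a point): Orange plastic wedge, the one that fits. 140 mm long, 32 wide, about 130 g, underside on the table. From the rear: upright grip block 25 mm long, 72 high; flat top 40 long, 38 high; ramp 75 long down to a 3 mm toe. Point: centre of the grip block in plan, 55 mm above the underside; x points level to the toe (its tip 127.5 mm ahead), y across, z up.
- wedge_blue_grip (a point): Blue plastic wedge, too thin for this job; stays put. 140 mm long, 32 wide, about 100 g, underside on the table. From the rear: upright grip block 25 mm long, 72 high; flat top 40 long, 18 high; ramp 75 long down to a 3 mm toe. Point: centre of the grip block in plan, 55 mm above the underside; x points level to the toe (its tip 127.5 mm ahead), y across, z up.
- stage: White stage fixed to the table: plate 130 mm wide, 8 thick, resin block clipped on it (top 71 mm high), front edge a red round steel lip, underside 11 mm above the table now, 38 when level. Origin: on the table below the lip's middle (plate level); x level from lip to hinge (push direction), y along the lip, z up. Hinge 140 mm from lip, 42 high; table clear 120 mm behind the lip.
- stage_plate (a joint): Droop of the stage's plate about its hinge, rad: 0 level, positive front lip down (0.193 = hanging on its stop, as at the start), negative lip above level. It swings freely and falls back under its own weight (2 to 4 N at the lip).
Mind the look-alikes: they are no part of the job. Of the things shaped like the part that bears wedge_orange_grip, the orange one is meant.

How it is judged:
By the outcome, as a careful person would: the job done as asked, in the order asked, and still so for the second after the job is handed in, with the robot touching nothing.
It also fails if it takes over 45 s, if anything falls off the work surface, if the arm or the gripper's body presses on something with over 40 N, if the wrist force passes 120 N, or if a joint passes its speed limit or range.

## Working session

There is one attempt and no reset: what is moved stays moved. The work goes in short steps, Python scripts to look and compute and a tool call to move; the robot and the scene stay as the last step left them, time stands still between calls to the robot, and variables do not carry over. Pictures are saved under pics/ and viewed, at most 10 in all, crops included, and the job is handed in when it is done.

Besides the shell and the picture viewer there is one more tool, called after "Emit:" as name(argument=value, ...) on one line, values as JSON. servo_tool: Moves the arm, as the interface text tells. Its arguments: {"type":"object","properties":{"offset":{"type":"array"},"twist":{"type":"array"},"gripper":{"type":"number"},"force":{"type":"number"}},"required":["offset","twist"]}

```bash
mkdir -p pics
cat > h.py <<'E'
import numpy as np, cv2
from scipy.spatial.transform import Rotation as R
from workcell import readout, imaging, ticket, spotter, bot
def att(ci):
    a=np.array(ci["attitude"],float)
    return a if a.shape==(3,3) else R.from_rotvec(a).as_matrix()
def K(ci): return np.array([[ci["fx"],0,ci["cx"]],[0,ci["fy"],ci["cy"]],[0,0,1.]])
def rays(ci,px):
    u=cv2.undistortPoints(np.array(px,np.float64).reshape(-1,1,2),K(ci),np.array(ci["distortion"],float)).reshape(-1,2)
    d=np.c_[u[:,0],-u[:,1],-np.ones(len(u))]
    return d@att(ci).T
def at_depth(ci,px,dep): return np.array(ci["eye"])+rays(ci,px)*np.asarray(dep)[:,None]
def at_z(ci,px,z):
    r=rays(ci,px); e=np.array(ci["eye"]); return e+r*((z-e[2])/r[:,2])[:,None]
def cloud(ci,depth,mask):
    v,u=np.nonzero(mask&(depth>0)); return at_depth(ci,np.c_[u,v],depth[v,u]),np.c_[u,v]
E
cat > a.py <<'E'
from h import *
for c in("side","top"):
    ci=imaging.camera_info(c); print(c,ci)
    im,d=imaging.get_image(c); cv2.imwrite(f"pics/{c}0.png",im); np.savez(f"{c}0.npz",im=im,d=d)
    for q in("wedge_orange_grip","wedge_blue_grip","stage"):
        for m in spotter.mark_of(c,q): 
            p=m["point"]; print(c,q,np.round(p,1),round(m["p"],2),np.round(at_z(ci,[p],0 if q=="stage" else .055),3))
        for m in spotter.search_frame(c,q): print("  box",q,np.round(m["bbox"]),round(m["p"],2))
print(readout.state())
E
python3 a.py
```

```text
side {'fx': 448.6568641518985, 'fy': 448.6568641518985, 'cx': 315.4794516068129, 'cy': 234.7511413696096, 'distortion': array([-0.08008001,  0.        ,  0.        ,  0.        ,  0.        ]), 'eye': array([ 0.48024   , -0.8031868 ,  0.64767558]), 'attitude': array([ 0.9303116 , -0.06877951, -0.1094498 ])}
side wedge_orange_grip [305.4 275.2] 0.93 [[ 0.55  -0.143  0.055]]
side wedge_orange_grip [256.1 355.9] 0.89 [[ 0.449 -0.33   0.055]]
side wedge_orange_grip [224.4 313.7] 0.7 [[ 0.394 -0.23   0.055]]
  box wedge_orange_grip [247. 344. 334. 392.] 0.88
  box wedge_orange_grip [162. 302. 240. 363.] 0.8
  box wedge_orange_grip [292. 265. 336. 342.] 0.62
side wedge_blue_grip [235.6 171.1] 0.71 [[0.404 0.303 0.055]]
  box wedge_blue_grip [233. 161. 286. 191.] 0.69
side stage [342.9 245.7] 0.61 [[0.655 0.012 0.   ]]
  box stage [338. 201. 433. 260.] 0.86
top {'fx': 506.88338219891057, 'fy': 506.88338219891057, 'cx': 321.7245738492071, 'cy': 235.6361675561762, 'distortion': array([0.00475537, 0.        , 0.        , 0.        , 0.        ]), 'eye': array([ 0.338019  , -0.01880262,  1.2481
[... 706 characters left out ...]
. 214.] 0.7
{'t': 0.7, 'qpos': array([ 1.21849647,  0.61485117, -0.01258416,  1.42338178,  0.00807974,
        1.10340618, -0.04041765]), 'dq': array([-0.00025754, -0.00077842,  0.00011837, -0.00297886, -0.00281554,
       -0.00064756,  0.00211366]), 'effort': array([ 8.84054703e-05, -4.68965542e+01,  2.59328736e-01, -1.71305323e+01,
        1.01198559e-02,  1.56540271e-03,  2.01932636e-05]), 'tcp_pos': array([ 0.2080562 , -0.61578046,  0.23133504]), 'ee_rot': array([-3.09999575e+00, -5.09507760e-01, -7.16434745e-05]), 'wrist_force': array([ 0.48181969, -0.2337982 ,  0.05992931]), 'torque': array([ 0.00680005, -0.00858844,  0.00441192]), 'grasp_force': 0.0, 'grip_width': 0.08509222354662671}
```

View pics/side0.png

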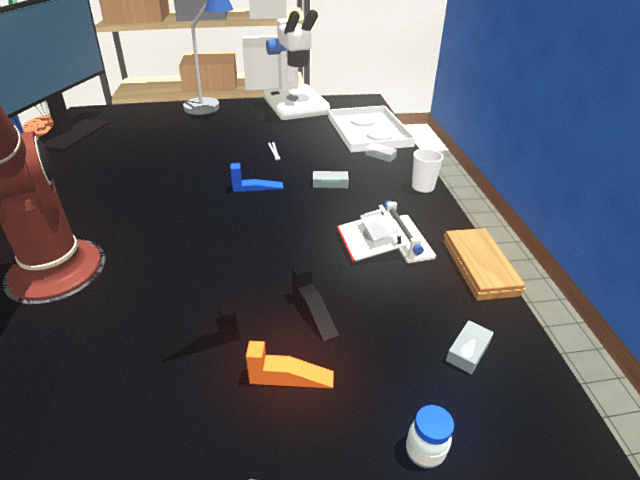

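View pics/top0.png

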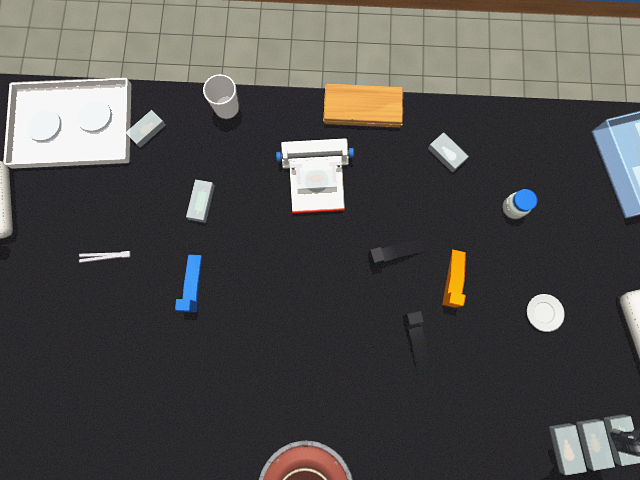

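Possible wedges:
- orange: side (256,356), top (455,298)
- black: side (305,275), top (374,254)
- black: side (224,314), top (416,318)
- blue: side (236,171), top (183,304)

I choose the orange one. The red lip shows at side (347,240) and top (317,211). Next I measure precisely and check the choice in a crop.

```bash
cat > m.py <<'E'
from h import *
D={c:np.load(f"{c}0.npz") for c in("side","top")}
crop=[]
for c in("side","top"):
    ci=imaging.camera_info(c); im,d=D[c]["im"],D[c]["d"]
    hsv=cv2.cvtColor(im,cv2.COLOR_BGR2HSV).astype(int); H,S,V=hsv[...,0],hsv[...,1],hsv[...,2]
    box=(240,335,345,400) if c=="side" else (435,240,475,315)
    b=np.zeros(H.shape,bool); b[box[1]:box[3],box[0]:box[2]]=1
    mo=b&(H>5)&(H<25)&(S>150)&(V>110)
    P,_=cloud(ci,d,mo)
    print(c,"orange n",len(P),"z pct",np.round(np.percentile(P[:,2],[1,50,99]),3))
    P=P[(P[:,2]>.006)&(P[:,2]<.085)]
    r=cv2.minAreaRect((P[:,:2]*1000).astype(np.float32)); print(" rect mm",r)
    G=P[P[:,2]>.064]; r=cv2.minAreaRect((G[:,:2]*1000).astype(np.float32)); print(" grip top",len(G),G.mean(0).round(4),np.median(G,0).round(4),r)
    F=P[(P[:,2]>.032)&(P[:,2]<.044)]; print(" flat",F[:,2].mean().round(4),len(F))
    box=(330,195,440,265) if c=="side" else (270,130,360,220)
    b=np.zeros(H.shape,bool); b[box[1]:box[3],box[0]:box[2]]=1
    ml=b&((H<8)|(H>172))&(S>130)&(V>90)
    P,px=cloud(ci,d,ml); print(" lip n",len(P),"z",np.round(np.percentile(P[:,2],[5,50,95]),3))
    # intersect with plane z=lip mid height ~.015
    Q=at_z(ci,px,.015); mm=Q.mean(0); u=np.linalg.svd(Q-mm)[2][0]; t=(Q-mm)@u
    print(" lip line mean",mm.round(4),"dir",u.round(4),"ang",np.degrees(np.arctan2(u[1],u[0])).round(2),"ends",(mm+u*t.min()).round(4),(mm+u*t.max()).round(4),"mid",(mm+u*(t.min()+t.max())/2).round(4))
    x0,y0,x1,y1=(230,325,350,405) if c=="side" else (425,235,485,315)
    k=cv2.resize(im[y0:y1,x0:x1],None,fx=3 if c=="side" else 4,fy=3 if c=="side" else 4); crop.append(cv2.resize(k,(400,320)))
    if c=="top":
        cc=cv2.resize(im[130:220,270:360],(320,320),interpolation=cv2.INTER_NEAREST)
cv2.imwrite("pics/crop0.png",np.hstack([crop[0][:,:],crop[1][:,40:360]]))
e=R.from_rotvec(readout.state()["ee_rot"]).as_matrix(); print(e.round(3))
E
python3 m.py
```

```text
side orange n 1402 z pct [-0.001  0.02   0.072]
 rect mm ((501.1767883300781, -339.1835632324219), (35.389892578125, 133.49945068359375), 80.06668853759766)
 grip top 87 [ 0.447  -0.3383  0.0695] [ 0.4458 -0.3435  0.07  ] ((447.7274475097656, -330.059814453125), (32.551673889160156, 25.050491333007812), 80.34042358398438)
 flat 0.0372 209
 lip n 79 z [0.003 0.018 0.021]
 lip line mean [0.6568 0.0012 0.015 ] dir [-0.1052  0.9945  0.    ] ang 96.04 ends [ 0.6636 -0.0636  0.015 ] [0.649  0.0751 0.015 ] mid [0.6563 0.0057 0.015 ]
top orange n 981 z pct [-0.001  0.034  0.077]
 rect mm ((504.4065246582031, -342.94940185546875), (42.96818161010742, 138.00022888183594), 79.76190948486328)
 grip top 168 [ 0.4496 -0.3278  0.0728] [ 0.4498 -0.3279  0.0729] ((449.859619140625, -328.6004943847656), (33.55180358886719, 25.28838348388672), 81.22498321533203)
 flat 0.0382 314
 lip n 102 z [0.001 0.018 0.022]
 lip line mean [0.6578 0.0022 0.015 ] dir [ 0.1049 -0.9945 -0.    ] ang -83.98 ends [0.6509 0.0674 0.015 ] [ 0.6647 -0.0628  0.015 ] mid [0.6578 0.0023 0.015 ]
[[ 0.947  0.32   0.   ]
 [ 0.32  -0.947  0.   ]
 [ 0.     0.    -1.   ]]
```

View pics/crop0.png

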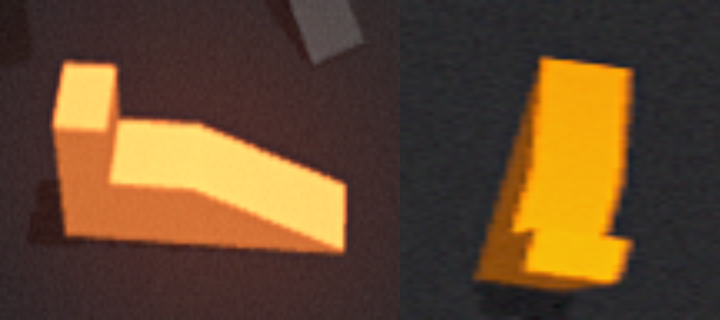

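The crop shows the orange wedge: block at side (255,355), high flat, ramp toward +x. It is at about (0.449,-0.330) with yaw about -9.8°. The lip's middle is at about (0.657,0.004) with push yaw about 6°. Moving above the grip block.

Emit:
servo_tool(offset=[[2,-1.2,0.5],[3,-1.8,0.75],[4,-2.4,1],[4,-2.4,1],[4,-2.4,1],[4,-2.4,1],[4,-2.4,1],[4,-2.4,1],[3,-2,0.75],[0,0,0],[0,0,0]], twist=[[0,0,2.5],[0,0,0],[0,0,0],[0,0,0],[0,0,0],[0,0,0],[0,0,0],[0,0,0],[0,0,6],[0,0,7],[0,0,7]], gripper=60)

```text
t: 1.8
tcp_pos: [0.4621, -0.3377, 0.1511]
ee_rot: [-3.139, 0.106, -0.0]
wrist_force: [-0.4, -0.8, 1.1]
grip_width: 0.0654
grasp_force: 0.0
```

Emit:
servo_tool(offset=[[0,0,0],[-1.4,-0.6,0],[0,0,1.5],[0,0,2],[0,0,2],[0,0,2],[0,0,0]], twist=[[0,0,6],[0,0,0],[0,0,0],[0,0,0],[0,0,0],[0,0,0],[0,0,0]])

```text
t: 2.5
tcp_pos: [0.4465, -0.3301, 0.0741]
ee_rot: [-3.127, 0.269, 0.007]
wrist_force: [-0.9, -0.3, -0.1]
grip_width: 0.0651
grasp_force: 0.0
```

```bash
cat > s.py <<'E'
from h import *
s=readout.state(); M=R.from_rotvec(s["ee_rot"]).as_matrix()
print(s["t"],s["tcp_pos"].round(4),"yaw",np.degrees(np.arctan2(M[1,0],M[0,0])).round(2),"tilt",np.degrees(np.arccos(-M[2,2])).round(2),s["wrist_force"].round(1),round(s["grip_width"],4),s["grasp_force"],s["qpos"].round(2))
import sys
if len(sys.argv)>2:
    g=np.array([float(a) for a in sys.argv[1:4]]); print("tool delta cm",((g-s["tcp_pos"])@M*100).round(2))
E
python3 s.py 0.449 -0.3295 0.034
python3 - <<'E'
from h import *
im,d=imaging.get_image("side"); cv2.imwrite("pics/side1.png",cv2.resize(im[220:420,140:400],(780,600)))
E
```

```text
2.5 [ 0.4465 -0.3301  0.0741] yaw -9.82 tilt 0.31 [-0.9 -0.3 -0.1] 0.0651 0.0 [ 0.53  0.68  0.1   1.86 -0.11  0.62 -1.04]
tool delta cm [ 0.26 -0.09  4.01]
```

View pics/side1.png

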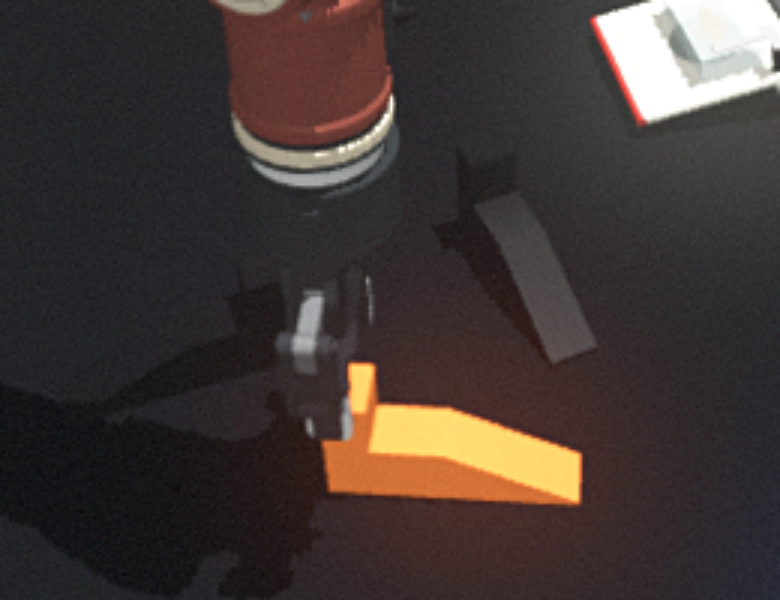

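The picture shows the fingers straddling the orange block, the near finger at crop (328,400). I'll make a small correction, go down and close.

Emit:
servo_tool(offset=[[0.25,-0.1,0],[0,0,1.5],[0,0,1.5],[0,0,1],[0,0,0]], twist=[[0,0,0],[0,0,0],[0,0,0],[0,0,0],[0,0,0]])

```text
t: 3.05
tcp_pos: [0.4504, -0.3305, 0.036]
ee_rot: [-3.129, 0.269, 0.001]
wrist_force: [-0.4, 0.9, -0.5]
grip_width: 0.0652
grasp_force: 0.0
```

Emit:
servo_tool(offset=[[0,0,0],[0,0,0],[0,0,0],[0,0,0],[0,0,0],[0,0,0],[0,0,0]], twist=[[0,0,0],[0,0,0],[0,0,0],[0,0,0],[0,0,0],[0,0,0],[0,0,0]], gripper=255, force=50)

```text
t: 3.75
tcp_pos: [0.4511, -0.3312, 0.0373]
ee_rot: [3.129, -0.269, 0.003]
wrist_force: [-1.0, 0.4, 5.6]
grip_width: 0.0317
grasp_force: 50.2
```

```bash
python3 s.py 0.449 -0.3295 0.134
```

```text
3.75 [ 0.4511 -0.3312  0.0373] yaw -9.83 tilt 0.11 [-1.   0.4  5.6] 0.0317 50.21901729516685 [ 0.54  0.74  0.09  1.87 -0.12  0.53 -1.04]
tool delta cm [-0.22 -0.12 -9.67]
```

Emit:
servo_tool(offset=[[0,0,-1],[0,0,-2],[0,0,-2.5],[0,0,-2.5],[0,0,-2],[0,0,0],[0,0,0]], twist=[[0,0,0],[0,0,0],[0,0,0],[0,0,0],[0,0,0],[0,0,-8],[0,0,-8]])

```text
t: 4.45
tcp_pos: [0.4504, -0.3307, 0.1373]
ee_rot: [3.136, 0.178, 0.001]
wrist_force: [0.0, -0.6, -1.2]
grip_width: 0.0316
grasp_force: 49.6
```

```bash
python3 s.py 0.493 -0.013 0.137
```

```text
4.45 [ 0.4504 -0.3307  0.1373] yaw 6.5 tilt 0.05 [ 0.  -0.6 -1.2] 0.0316 49.55198573414236 [ 0.57  0.58  0.04  1.8  -0.03  0.75 -0.83]
tool delta cm [ 7.830e+00 -3.109e+01  1.000e-02]
```

Emit:
servo_tool(offset=[[0.6,-2,0],[0.9,-3.5,0],[0.9,-3.6,0],[0.9,-3.6,0],[0.9,-3.6,0],[0.9,-3.6,0],[0.9,-3.6,0],[0.9,-3.6,0],[0.6,-2.5,0],[0.3,-1.5,0],[0,0,0]], twist=[[0,0,0],[0,0,0],[0,0,0],[0,0,0],[0,0,0],[0,0,0],[0,0,0],[0,0,0],[0,0,0],[0,0,0],[0,0,0]])

```text
t: 5.55
tcp_pos: [0.4944, -0.01, 0.1364]
ee_rot: [-3.135, -0.178, 0.001]
wrist_force: [-0.6, 0.4, -1.4]
grip_width: 0.0316
grasp_force: 49.8
```

Emit:
servo_tool(offset=[[0,0,2],[0,0,2.5],[0,0,2.5],[0,0,1.5],[0,0,0]], twist=[[0,0,0],[0,0,0],[0,0,0],[0,0,0],[0,0,0]])

```text
t: 6.05
tcp_pos: [0.4927, -0.015, 0.0496]
ee_rot: [3.136, 0.166, -0.008]
wrist_force: [-0.2, 0.2, -1.2]
grip_width: 0.0311
grasp_force: 49.8
```

```bash
cat > l.py <<'E'
from h import *
import sys
tag=sys.argv[1]
for c in("side","top"):
    ci=imaging.camera_info(c); im,d=imaging.get_image(c); np.savez(f"{c}_{tag}.npz",im=im,d=d)
    hsv=cv2.cvtColor(im,cv2.COLOR_BGR2HSV).astype(int); H,S,V=hsv[...,0],hsv[...,1],hsv[...,2]
    b=np.zeros(H.shape,bool)
    if c=="side": b[195:270,240:440]=1
    else: b[130:330,270:370]=1
    mo=b&(H>8)&(H<25)&(S>150)&(V>90)
    P,_=cloud(ci,d,mo); P=P[(P[:,2]>-.01)&(P[:,2]<.085)]
    if len(P)>20:
        r=cv2.minAreaRect((P[:,:2]*1000).astype(np.float32)); print(c,"orange",len(P),r,"zmin/max",np.percentile(P[:,2],[1,99]).round(4))
    ml=b&((H<6)|(H>172))&(S>130)&(V>90); ml[230:]&=(c=="side")
    P,px=cloud(ci,d,ml)
    if len(P)>10:
        Q=at_z(ci,px,float(sys.argv[2])); mm=Q.mean(0); u=np.linalg.svd(Q-mm)[2][0]; t=(Q-mm)@u
        print(c,"lip",len(P),"z",np.percentile(P[:,2],[5,50,95]).round(4),"ang",np.degrees(np.arctan(u[1]/u[0])).round(1),(mm+u*t.min()).round(4),(mm+u*t.max()).round(4))
    if c=="side": cv2.imwrite(f"pics/{c}_{tag}.png",cv2.resize(im[170:320,230:430],(800,600)))
    else: cv2.imwrite(f"pics/{c}_{tag}.png",cv2.resize(im[120:320,220:420],(600,600)))
E
python3 s.py; python3 l.py pre .015
```

```text
6.05 [ 0.4927 -0.015   0.0496] yaw 6.04 tilt 0.31 [-0.2  0.2 -1.2] 0.0311 49.82135632541031 [-0.05  0.66  0.05  2.05 -0.06  0.45 -1.42]
side orange 781 ((547.7844848632812, 23.286235809326172), (146.1629180908203, 116.49806213378906), 0.04074328765273094) zmin/max [-0.0005  0.0838]
side lip 85 z [0.     0.0175 0.0211] ang -67.1 [ 0.6763 -0.0588  0.015 ] [0.6128 0.0912 0.015 ]
top orange 48 ((615.3767700195312, -2.602998733520508), (14.99489974975586, 35.52982711791992), 7.422717094421387) zmin/max [-0.0034  0.0241]
top lip 121 z [0.0009 0.0194 0.3841] ang -74.8 [ 0.6685 -0.0622  0.015 ] [0.6344 0.063  0.015 ]
```

View pics/side_pre.png

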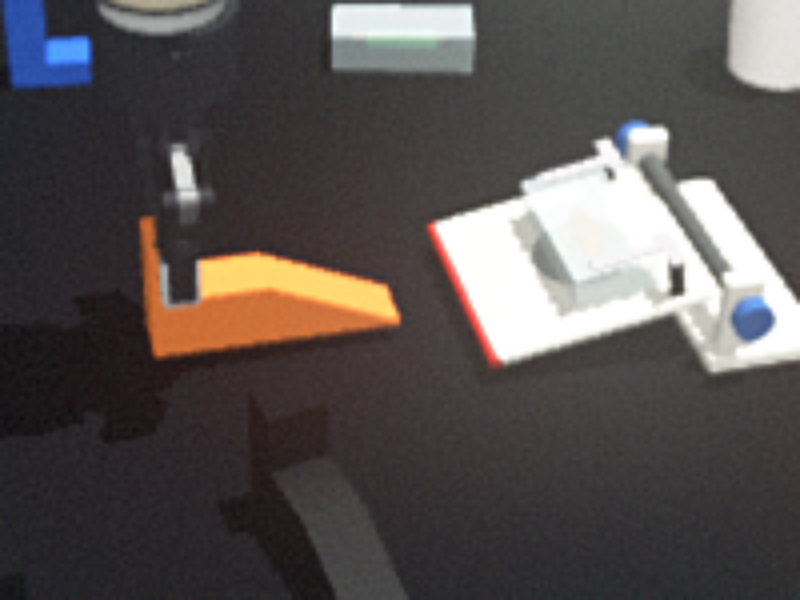

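The wedge is held toe first, tip at crop (397,310), square to the red lip whose middle is at (463,293). Lowering it to the table.

Emit:
servo_tool(offset=[[0,-0.2,0.5],[0,0,0.5],[0,0,0.1],[0,0,0]], twist=[[0,0,0],[0,0,0],[0,0,0],[0,0,0]])

```text
t: 6.55
tcp_pos: [0.4943, -0.0112, 0.0404]
ee_rot: [-3.137, -0.169, 0.0]
wrist_force: [0.2, 0.1, -1.3]
grip_width: 0.0311
grasp_force: 49.8
```

Emit:
servo_tool(offset=[[0,0,0.1],[0,0,0]], twist=[[0,0,0],[0,0,0]])

```text
t: 6.75
tcp_pos: [0.4944, -0.0112, 0.0394]
ee_rot: [-3.137, -0.169, -0.0]
wrist_force: [1.1, 0.3, -0.3]
grip_width: 0.0312
grasp_force: 49.8
```

```bash
python3 s.py 0.625 0.001 0.037
```

```text
6.75 [ 0.4944 -0.0112  0.0394] yaw 6.17 tilt 0.01 [ 1.1  0.3 -0.3] 0.0312 49.821521253325045 [-0.05  0.67  0.04  2.05 -0.07  0.42 -1.42]
tool delta cm [13.11  0.19  0.24]
```

Emit:
servo_tool(offset=[[0,0,0.1],[0,0,0.05],[0,0,0]], twist=[[0,0,0],[0,0,0],[0,0,0]])

```text
t: 7.05
tcp_pos: [0.4943, -0.0112, 0.0378]
ee_rot: [-3.137, -0.169, 0.0]
wrist_force: [0.2, 0.9, -1.3]
grip_width: 0.0315
grasp_force: 49.8
```

Emit:
servo_tool(offset=[[0.5,0,0.05],[1,0.1,0],[1,0,0],[1,0,0],[1,0,0],[1,0,0],[0.5,0,0],[0,0,0]], twist=[[0,0,0],[0,0,0],[0,0,0],[0,0,0],[0,0,0],[0,0,0],[0,0,0],[0,0,0]])

```text
t: 7.85
tcp_pos: [0.5517, -0.0058, 0.0373]
ee_rot: [-3.137, -0.17, 0.01]
wrist_force: [-6.3, 0.4, 6.0]
grip_width: 0.0315
grasp_force: 50.7
```

```bash
python3 s.py 0.625 0.001 0.037; python3 l.py mid .02
```

```text
7.85 [ 0.5517 -0.0058  0.0373] yaw 6.19 tilt 0.38 [-6.3  0.4  6. ] 0.0315 50.68210428580642 [-0.06  0.73  0.05  1.89 -0.07  0.53 -1.43]
tool delta cm [ 7.36  0.12 -0.02]
side orange 709 ((593.5536499023438, 22.434619903564453), (121.71156311035156, 87.9512939453125), 5.5489678382873535) zmin/max [0.0003 0.0734]
side lip 79 z [0.0012 0.0185 0.0216] ang -80.2 [ 0.6646 -0.0692  0.02  ] [0.6411 0.0674 0.02  ]Traceback (most recent call last):
  File "l.py", line 11, in <module>
    P,_=cloud(ci,d,mo); P=P[(P[:,2]>-.01)&(P[:,2]<.085)]
        ~~~~~^^^^^^^^^
  File "h.py", line 16, in cloud
    v,u=np.nonzero(mask&(depth>0)); return at_depth(ci,np.c_[u,v],depth[v,u]),np.c_[u,v]
                                           ~~~~~~~~^^^^^^^^^^^^^^^^^^^^^^^^^^
  File "h.py", line 12, in at_depth
    def at_depth(ci,px,dep): return np.array(ci["eye"])+rays(ci,px)*np.asarray(dep)[:,None]
                                                        ~~~~^^^^^^^
  File "h.py", line 9, in rays
    u=cv2.undistortPoints(np.array(px,np.float64).reshape(-1,1,2),K(ci),np.array(ci["distortion"],float)).reshape(-1,2)
      ~~~~~~~~~~~~~~~~~~~^^^^^^^^^^^^^^^^^^^^^^^^^^^^^^^^^^^^^^^^^^^^^^^^^^^^^^^^^^^^^^^^^^^^^^^^^^^^^^^^
cv2.error: OpenCV(4.12.0) /io/opencv/modules/calib3d/src/undistort.dispatch.cpp:347: error: (-215:Assertion failed) CV_IS_MAT(_src) && CV_IS_MAT(_dst) && (_src->rows == 1 || _src->cols == 1) && (_dst->rows == 1 || _dst->cols == 1) && _src->cols + _src->rows - 1 == _dst->rows + _dst->cols - 1 && (CV_MAT_TYPE(_src->type) == CV_32FC2 || CV_MAT_TYPE(_src->type) == CV_64FC2) && (CV_MAT_TYPE(_dst->type) == CV_32FC2 || CV_MAT_TYPE(_dst->type) == CV_64FC2) in function 'cvUndistortPointsInternal'
```

View pics/side_mid.png

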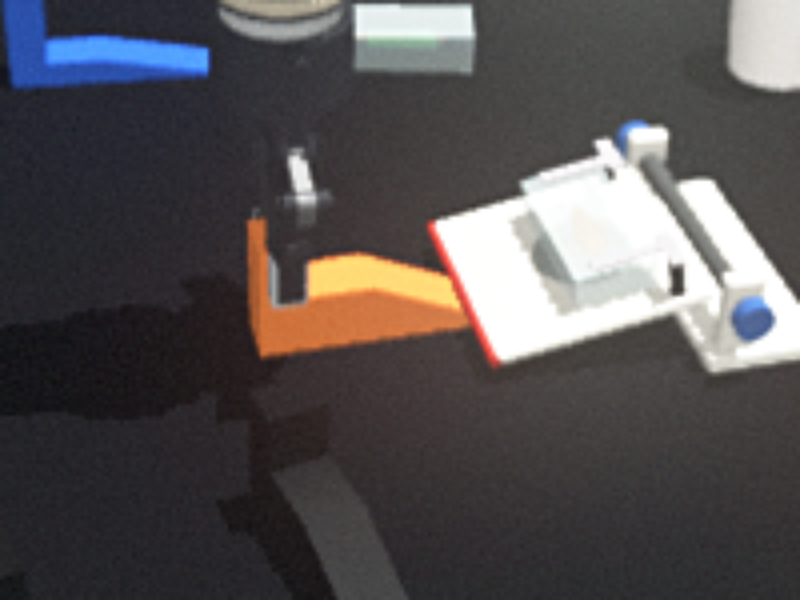

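The toe is under the lip's middle at crop (465,300). Continuing the push slowly.

Emit:
servo_tool(offset=[[0.5,0,0],[0.5,0,0],[0.5,0,0],[0.5,0,0],[0.5,0,0],[0.5,0,0],[0.5,0,0],[0.5,0,0],[0.5,0,0],[0,0,0]], twist=[[0,0,0],[0,0,0],[0,0,0],[0,0,0],[0,0,0],[0,0,0],[0,0,0],[0,0,0],[0,0,0],[0,0,0]])

```text
t: 8.95
tcp_pos: [0.5938, -0.0019, 0.0372]
ee_rot: [3.137, 0.168, -0.019]
wrist_force: [-9.7, -1.3, 8.4]
grip_width: 0.0311
grasp_force: 51.0
```

```bash
sed -i 's/    P,_=cloud(ci,d,mo)/    if mo.sum()<5: print(c,"no orange"); P=np.zeros((0,3))\n    else: P,_=cloud(ci,d,mo)/; s/    P,px=cloud(ci,d,ml)/    if ml.sum()<5: print(c,"no lip"); P=[]\n    else: P,px=cloud(ci,d,ml)/' l.py; python3 s.py 0.625 0.001 0.037; python3 l.py mid2 .035
```

```text
8.95 [ 0.5938 -0.0019  0.0372] yaw 6.14 tilt 0.7 [-9.7 -1.3  8.4] 0.0311 51.04016304016113 [-0.07  0.78  0.06  1.76 -0.07  0.62 -1.44]
tool delta cm [ 3.13  0.05 -0.02]
side orange 558 ((617.2108764648438, 24.889118194580078), (86.1871109008789, 88.29380798339844), 7.0318074226379395) zmin/max [-0.0005  0.0736]
side lip 82 z [0.0328 0.0397 0.0424] ang -83.0 [ 0.662  -0.0633  0.035 ] [0.6449 0.0763 0.035 ]
top no orange
top lip 1937 z [0.3748 0.467  0.5519] ang -13.6 [ 0.7512 -0.0098  0.035 ] [0.5922 0.0287 0.035 ]
```

Emit:
servo_tool(offset=[[0.3,0,0],[0.3,0,0],[0.3,0,0],[0.3,0,0],[0.3,0,0],[0.3,0,0],[0.3,0,0],[0.3,0,0],[0.3,0,0],[0.3,0,0],[0,0,0]], twist=[[0,0,0],[0,0,0],[0,0,0],[0,0,0],[0,0,0],[0,0,0],[0,0,0],[0,0,0],[0,0,0],[0,0,0],[0,0,0]])

```text
t: 10.15
tcp_pos: [0.6255, 0.0016, 0.0372]
ee_rot: [3.137, 0.169, -0.013]
wrist_force: [-4.8, -1.6, 6.3]
grip_width: 0.0317
grasp_force: 50.7
```

```bash
python3 s.py 0.625 0.001 0.037; python3 l.py fin .042
```

```text
10.15 [0.6255 0.0016 0.0372] yaw 6.15 tilt 0.47 [-4.8 -1.6  6.3] 0.0317 50.692121386528015 [-0.07  0.81  0.06  1.67 -0.07  0.67 -1.44]
tool delta cm [-0.06  0.05  0.02]
side orange 406 ((637.8567504882812, 0.5724220275878906), (57.72750473022461, 35.72557067871094), 5.132375240325928) zmin/max [0.0005 0.0741]
side lip 51 z [0.0401 0.045  0.0474] ang -83.6 [ 0.6617 -0.0654  0.042 ] [0.6529 0.0137 0.042 ]
top no orange
top lip 2477 z [0.3768 0.477  0.5808] ang -6.6 [0.7866 0.0048 0.042 ] [0.5951 0.0268 0.042 ]
```

View pics/side_fin.png

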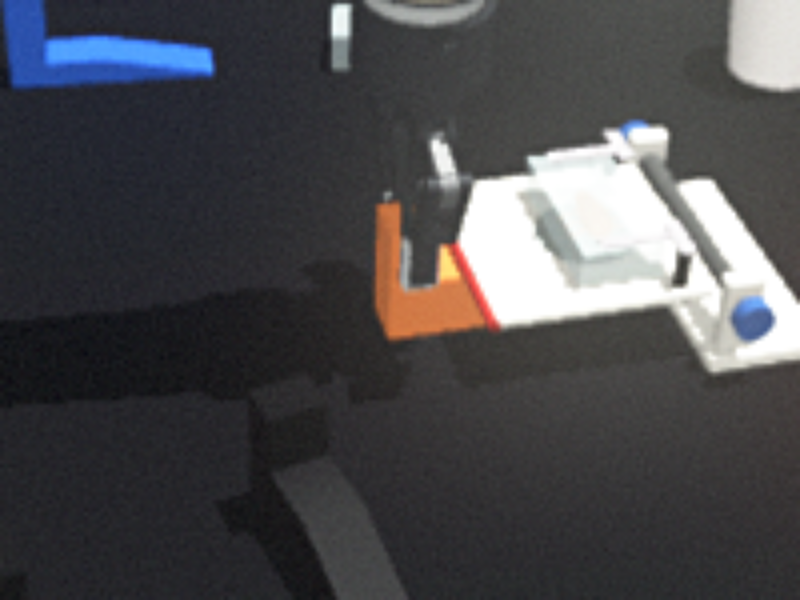

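The lip rests on the flat at crop (475,290) and the plate looks level. Releasing and retreating straight up.

Emit:
servo_tool(offset=[[0,0,0],[0,0,0],[0,0,0],[0,0,0],[0,0,0],[0,0,0]], twist=[[0,0,0],[0,0,0],[0,0,0],[0,0,0],[0,0,0],[0,0,0]], gripper=60)

```text
t: 10.85
tcp_pos: [0.6288, 0.0024, 0.0373]
ee_rot: [-3.137, -0.169, -0.0]
wrist_force: [0.2, 0.6, 1.1]
grip_width: 0.0652
grasp_force: 0.0
```

Emit:
servo_tool(offset=[[0,0,-1],[0,0,-2],[0,0,-3],[0,0,-4],[0,0,-4],[0,0,-3],[-4,0,0],[-4,0,0],[-4,0,0],[0,0,0]], twist=[[0,0,0],[0,0,0],[0,0,0],[0,0,0],[0,0,0],[0,0,0],[0,0,0],[0,0,0],[0,0,0],[0,0,0]])

```text
t: 11.85
tcp_pos: [0.502, -0.0117, 0.2073]
ee_rot: [-3.137, -0.166, 0.013]
wrist_force: [0.2, 0.7, 0.0]
grip_width: 0.0651
grasp_force: 0.0
```

```bash
python3 s.py; python3 l.py end .042
```

```text
11.85 [ 0.502  -0.0117  0.2073] yaw 6.07 tilt 0.48 [0.2 0.7 0. ] 0.0651 0.0 [-0.08  0.42  0.08  1.87 -0.04  0.86 -1.44]
side orange 512 ((631.8570556640625, 51.91919708251953), (57.03834533691406, 138.913818359375), 6.717127323150635) zmin/max [0.0006 0.0727]
side lip 79 z [0.0414 0.0452 0.0474] ang -84.0 [0.6467 0.0749 0.042 ] [ 0.6613 -0.065   0.042 ]
top no orange
top lip 1513 z [0.5414 0.5634 0.5812] ang -88.0 [ 0.6443 -0.0721  0.042 ] [0.6394 0.0667 0.042 ]
```

View pics/side_end.png

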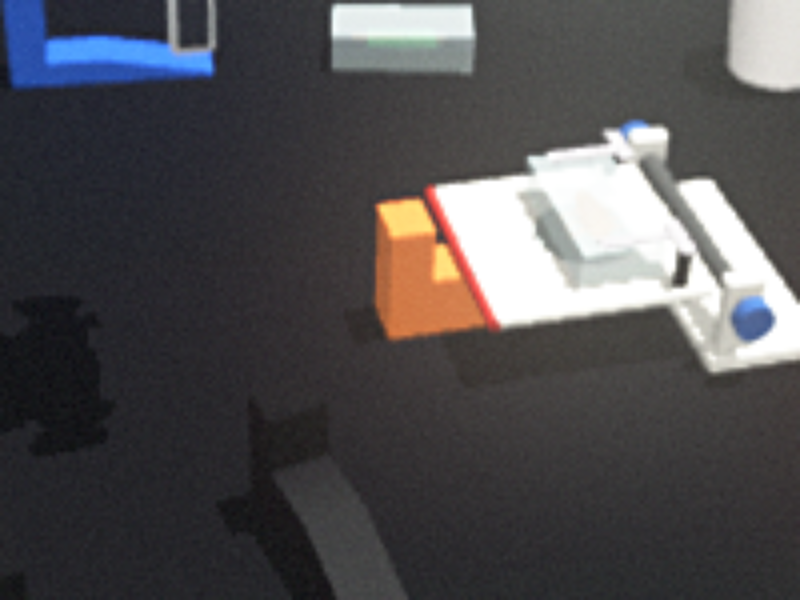

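The plate is level, with the red lip from crop (430,188) to (495,325) resting on the orange wedge's flat at (450,265). The blue wedge hasn't moved and the gripper is clear. Handing in.

```bash
python3 -c "
from workcell import ticket; print(ticket.close_job())"
```

```text
the job is handed in; nothing more can be done
None
```

The orange wedge is under about the middle of the stage's front edge; the plate rests level on its flat top, the gripper is clear, the blue wedge was left alone, and the job is handed in.

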